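# Refit the timer knob on a laundry console

### The arm

A 7-joint arm with a two-finger parallel gripper is mounted at the origin on the work surface. World frame = base frame: x ahead of the robot, y to its left, z up, the work surface at z = 0. Lengths are in m, angles in degrees, forces in N, time in s.
With the tool pointing down it reaches from about 0.425 to 0.875 m from the base axis. Payload 4.7 kg.
Tool frame: the origin (TCP) lies midway between the tips of the shut fingers; the grasp point (between the pads) lies 19 mm behind it; z points along the fingers, y is the line along which they close (so a half turn about z gives the same grasp; the last joint's range is limited). The gripper opens to 87 mm and grips with 3 to 60 N. Pads are 19 mm wide; open, the fingers measure 117 mm over their backs; the gripper's body (75 mm by 190 mm) begins 51 mm behind the grasp point.
Start: joints at [-71.328, 18.392, -4.016, 83.108, 1.295, 78.541, -3.26], TCP at [0.199, 0.619, 0.223] pointing down, gripper open.
Joint ranges: [-163.93, 163.93], [-17.29, 119.83], [-79.2, 71.16], [3.27, 140.29], [-89.18, 269.18], [5.43, 117.66], [-154.24, 154.24]. Speed limits (degrees/s): [147.25, 147.25, 180, 180, 180, 180, 180].

### API

Orientations are given as [roll, pitch, yaw] about the fixed x, y, z axes, in that order (R = Rz(yaw) Ry(pitch) Rx(roll)).
In Python, from cell import env gives the robot as it stands.
- The arm moves only by the tool step_arm, never from a script. Its argument "moves" is a list of rows, each an object with "dp": the shift along the tool's x, y, z in mm, a list of three; "dr": the turn, a rotation vector about the tool's x, y, z in rad, a list of three; "fingers": the closure, from 0 (fully open) to 1 (shut). In form: [{"dp": [dx, dy, dz], "dr": [ax, ay, az], "fingers": fingers}, ...]. A call has exactly 5 rows; each row shifts and turns the commanded pose from where the row before left it, along the tool's axes as they then stand; what a row does not reach is not made up. A row lasts 1/8 s, in which the tool goes at most 62.5 mm and 10.7 degrees, less where a joint would pass 70% of its speed; a pose out of reach is approached as far as the arm can. A call with a gripper value outside its range is refused whole. The fingers move at their own pace and stop on an object; "squeeze" is the grip in N (left out, the last holds). Time passes only in rows, so rows that do not move let the fingers close, or fill a call up. It gives the time, the measured TCP pose, the force, the opening and the grip force at its end, in the units of the state.
- env.get_obs(): the state, without advancing time (a new reading comes with each control period).
- env.read_camera(name): name is "side" or "top" or "wrist"; returns the picture (400x640x3 uint8, red, green, blue); there is no depth.
- env.camera_model(name): a dict with "fx", "fy", "cx", "cy" (pixels), "R" (3x3) and "t" (3): a world point X has camera coordinates R X + t. Camera axes: x right, y down, z forward; pixel columns grow to the right and rows downward; lengths in m; the calibration is good to about 2 mm. A picture is of the moment at which its call begins: read the wrist's pose just before it. camera_model takes no time and is no camera call; for the wrist camera it gives the pose at the moment of the call.
- env.sign_off(): hands the job in; it is judged then, once.
The state is a dict: "time_s": time; "qpos": joint angles; "joint_velocities": joint speeds; "effort": joint torques, N m; "tool_pos": TCP position; "tool_rot": TCP orientation; "force": force on the tool from outside, world axes, zero at the start; "wrist_torque": the same for the moment, N m; "grip_width": finger opening in m; "grasp_force": force on a finger pad.
Only numpy, scipy, OpenCV 4.12 (cv2) and the standard library are available. Lean on these libraries where they do the work, as an engineer would, in place of code of your own. Each camera call takes 0.05 s, during which the arm holds its last target. There are 200 camera calls.

### The job

Press the red-tipped child-lock lever on the washer's control console down until its detent holds it and it stays down by itself, which slides the yellow guard off the brass timer spindle. Then pick up the loose blue-barred knob, turn it so that its D-shaped bore matches the spindle's flat (red mark on the knob to the red-marked flat side), push it fully home on the spindle, and finish while still gripping the knob and holding it pressed all the way in against the spindle's spring. Leave the bottle, cup and screwdriver where they are.

Things in the scene. Friction and masses are not known exactly. Their poses are not given: they have to be found in the camera images.
- console: White control console fixed on the counter, lying on its back: 160 (x) x 320 (y) x 50 mm high. Origin: centre of its underside; x away from the robot, y to the left at yaw 0. On top: red-tipped lever (y -90), small fitted knob (x 55, y -30, 17 mm tall, not part of the job), and on a grey dial (x -5, y +80) the brass spindle under a yellow guard.
- lever (a joint): Lever angle, rad: 0 = raised (29 degrees up, at the start), 0.5 = level, at its stop. Pressing its red end down meets 1 to 2 N, and some 5 N as it passes the detent between 0.2 and 0.3; let go, it stays at about 0.46 by itself (2 N upward at the pad frees it). It moves the yellow guard (46 x 44 mm, 31 mm tall) off the spindle, 64 mm towards console -y.
- lever_pad (a point): Middle of the upper face of the lever's red end pad (28 x 28 x 8 mm). The lever runs 84 mm towards console -x from its pivot (console x 50 mm, 66 mm above the counter); this point is 70 mm from the pivot, 103 mm above the counter when raised, 73 mm when held by the detent, 70 mm at the stop. Its x axis points to the pivot in plan. Press straight down here with closed fingertips.
- spindle_tip (a point): Centre of the brass spindle's top. z up; x points out of its flat (a red line on the tip runs along the flat). 14 mm diameter, flat 2 mm from the axis, round side's top 2 mm chamfered 0.8 mm. It is 77 mm above the counter, 27 above the console, under the guard until the lever is down. A friction brake (0.8 N m) keeps its angle, which differs each run.
- spindle_press (a joint): How far the spindle is pressed in against its own spring, m: 0 = out, 0.008 = stop. It begins to move at about 4 N and reaches the stop at about 11 N.
- knob: Loose knob, 60 g, standing bore down. Origin: centre of underside. Grey skirt 44 mm diameter, 20 high; on it a blue grip bar 44 long (knob x), 14 wide (y), 22 high: top at 42 mm. D bore open below, 16 mm deep, 16 mm diameter, flat on the +x side 2.8 mm from the axis. Grip across the bar from above, fingertips just above the skirt.
- knob_mark (a point): Red mark at the top of the +x end of the knob's grip bar, 22 mm from the axis, 42 mm above the underside: the bore's flat lies on this side. When the knob is home, the spindle tip meets the bore's end: knob underside 16 mm below the tip, 11 mm above the console's top, and 3 mm above it when pressed all the way in.
- bottle: White detergent bottle with blue cap, 84 mm in diameter, 210 mm high, standing at the left; origin at the centre of its underside. Leave it alone.
- cup: Orange measuring cup, 68 mm in diameter, 55 mm high, beyond the console; origin at the centre of its underside. Leave it alone.
- screwdriver: Screwdriver 180 mm long lying beyond the console; origin at its underside, midway along. Leave it alone.
Things that resemble listed ones, but are neither listed nor needed, are in the scene too. Of the things that look like the knob, the larger one is meant.

How it is judged (in metres and radians):
On the way, in this order (a step that is already met when the one before it is completed fails the run):
1. the lever stays down in its detent with the robot not touching it (value of joint lever above 0.42 rad and contact force between lever and the fingers below 0.2 N and contact force between lever and the arm below 0.2 N), for 0.2 s.
2. the knob is home on the uncovered spindle, its flat matching (value of joint lever above 0.42 rad and z of knob in the frame of spindle_tip below -0.014 m and horizontal distance between knob and spindle_tip below 0.003 m and x of knob_mark in the frame of spindle_tip above 0.015 m and angle between the x axis of knob and the x axis of spindle_tip, either way round below 0.25 rad and angle between knob's own z axis and vertical below 0.1 rad), for 0.1 s.
At the end, for the whole second after the job is handed in: The lever stays in its detent (above 0.42 rad); the knob is home (underside over 14 mm below the spindle tip, axes within 3 mm, mark on the flat's side, flats within 0.25 rad, upright within 0.1 rad); the fingers still hold it (over 3 N) with the spindle pressed in over 5 mm (all of step 2 and value of joint spindle_press above 0.005 m and contact force between the fingers and knob above 3 N); the arm keeps its last pose, push and grip.
It fails at once if the detergent bottle is moved by more than 30 mm (distance of bottle from where it was at the start of the episode above 0.03 m).
It fails at once if the measuring cup is moved by more than 30 mm (distance of cup from where it was at the start of the episode above 0.03 m).
It fails at once if the screwdriver is moved by more than 30 mm (distance of screwdriver from where it was at the start of the episode above 0.03 m).
It also fails if it takes over 61 s, if anything falls off the work surface, if the arm or the gripper's body presses on something with over 40 N, if the wrist force passes 120 N, or if a joint passes its speed limit or range.

## Working session

There is one attempt and no reset: what is moved stays moved. The work goes in short steps, Python scripts to look and compute and a tool call to move; the robot and the scene stay as the last step left them, time stands still between calls to the robot, and variables do not carry over. Pictures are saved under pics/ and viewed, at most 10 in all, crops included, and the job is handed in when it is done.

Besides the shell and the picture viewer there is one more tool, called after "Emit:" as a command line: name --argument value ..., lists and objects as JSON in quotes. step_arm: Moves the arm, as the interface text tells. Its arguments: {"type":"object","properties":{"moves":{"type":"array","items":{"type":"object","properties":{"dp":{"type":"array","items":{"type":"number"}},"dr":{"type":"array","items":{"type":"number"}},"fingers":{"type":"number"}}}},"squeeze":{"type":"number"}},"required":["moves"]}

```bash
mkdir -p pics; cat > h.py <<'E'
import numpy as np, cv2
from cell import env
def pic(n,f=None):
    m=env.camera_model(n); im=env.read_camera(n)
    if f: cv2.imwrite('pics/'+f,cv2.cvtColor(im,cv2.COLOR_RGB2BGR))
    return im,m
def ray(m,u,v,z):
    R=np.array(m['R']);t=np.array(m['t']);c=-R.T@t
    d=R.T@np.array([(u-m['cx'])/m['fx'],(v-m['cy'])/m['fy'],1]); return c+d*(z-c[2])/d[2]
def proj(m,X):
    p=np.array(m['R'])@np.array(X)+np.array(m['t']); return m['fx']*p[0]/p[2]+m['cx'],m['fy']*p[1]/p[2]+m['cy']
E
python3 - <<'E'
from h import *
for n in('top','side'):
    im,m=pic(n,n+'0.png'); print(n,-np.array(m['R']).T@m['t'])
o=env.get_obs();print(o)
E
```

```text
top [0.44377371 0.13501374 1.07250058]
side [0.28122239 0.98063158 0.8188199 ]
{'time_s': 0.1, 'qpos': array([-71.32707138,  18.43392729,  -4.0151306 ,  83.16786878,
         1.29393657,  78.54040834,  -3.25984949]), 'joint_velocities': array([ 0.03733319, -0.20494609, -0.02239894, -0.09308562,  0.0652428 ,
        0.0516791 ,  0.03391982]), 'effort': array([-1.72221467e-04, -4.92571449e+01, -4.06008130e-01, -3.13396990e+01,
       -6.41762861e-02,  3.94692470e-02,  8.07478978e-05]), 'tool_pos': array([0.19929839, 0.61817529, 0.22158123]), 'tool_rot': array([-1.79902966e+02,  4.53253425e-03,  1.62136227e+02]), 'force': array([ 0.18658085, -0.22017788,  0.21442936]), 'wrist_torque': array([ 0.02203067, -0.01445384, -0.03719852]), 'grasp_force': 0.0, 'grip_width': 0.08731732831456276}
```

View pics/top0.png

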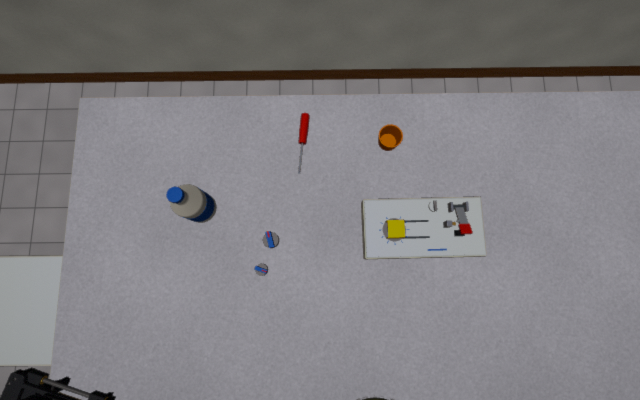

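View pics/side0.png

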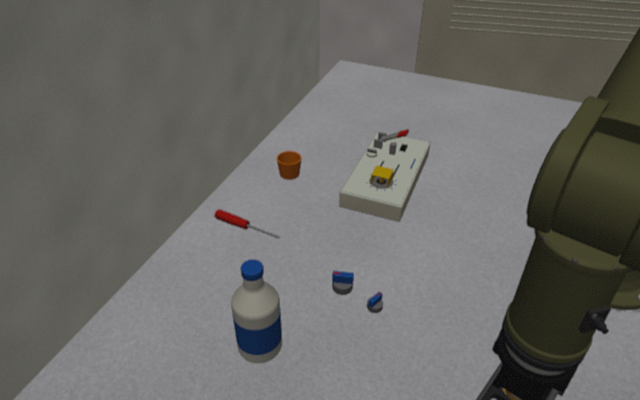

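The top view shows the console at about (424,228), the lever pad at about (464,229) and the guard at (397,229). The larger knob is at (271,240), with a smaller decoy at (261,269).

```bash
python3 - <<'E'
from h import *
im,m=pic('top')
h=cv2.cvtColor(im,cv2.COLOR_RGB2HSV)
def blobs(mask,box):
    u0,v0,u1,v1=box; k=np.zeros_like(mask);k[v0:v1,u0:u1]=mask[v0:v1,u0:u1]
    v,u=np.nonzero(k); return np.c_[u,v].astype(float)
red=((h[...,0]<8)|(h[...,0]>172))&(h[...,1]>130)&(h[...,2]>70)
blue=(abs(h[...,0].astype(int)-112)<14)&(h[...,1]>110)&(h[...,2]>50)
yel=(abs(h[...,0].astype(int)-27)<6)&(h[...,1]>150)
c=blobs(((h[...,2]>185)&(h[...,1]<40)).astype(np.uint8),(350,185,500,270))
# console
r=cv2.minAreaRect(c.astype(np.float32)); print('console px',r)
P=np.array([ray(m,*b,0.05)[:2] for b in cv2.boxPoints(r)]);print(P, P.mean(0), [np.linalg.norm(P[i]-P[i-1]) for i in range(4)])
e=[P[i]-P[i-1] for i in range(4)]; l=max(e,key=np.linalg.norm); l=l*np.sign(l[1]);print('console yaw',np.degrees(np.arctan2(-l[0],l[1])))
for nm,mk,bx,z in(('pad',red,(450,215,480,240),.103),('guard',yel,(380,215,412,245),.081),('bar',blue|red,(258,225,285,255),.042),('red',red,(258,225,285,255),.042),('cup',(abs(h[...,0].astype(int)-12)<6)&(h[...,1]>150),(370,115,410,160),.03)):
    q=blobs(mk,bx); r=cv2.minAreaRect(q.astype(np.float32)); print(nm,len(q),q.mean(0),r[1],ray(m,*q.mean(0),z),ray(m,*r[0],z))
    if nm=='bar':
        W=np.array([ray(m,*b,z)[:2] for b in q]);w,V=np.linalg.eigh(np.cov(W.T));a=V[:,1];print('dir',np.degrees(np.arctan2(a[1],a[0])))
cv2.imwrite('pics/c.png',cv2.cvtColor(np.hstack([cv2.resize(im[220:280,240:300],(400,400),interpolation=2),cv2.resize(im[200:260,360:420],(400,400),interpolation=2)]),4))
E
```

```text
console px ((0.0, 0.0), (0.0, 0.0), 0.0)
[[1.2365451  1.08385686]
 [1.2365451  1.08385686]
 [1.2365451  1.08385686]
 [1.2365451  1.08385686]] [1.2365451  1.08385686] [np.float64(0.0), np.float64(0.0), np.float64(0.0), np.float64(0.0)]
console yaw -0.0
pad 109 [465.04587156 228.4587156 ] (9.0, 12.0) [ 0.53376029 -0.22874103  0.103     ] [ 0.53365775 -0.22861787  0.103     ]
guard 302 [395.78145695 228.51986755] (17.0, 17.0) [ 0.5376028  -0.05915346  0.081     ] [ 0.53766192 -0.05843247  0.081     ]
bar 79 [269.7721519  239.87341772] (16.00735092163086, 5.335783958435059) [0.5147049  0.27003905 0.042     ] [0.51671907 0.27071094 0.042     ]
dir -166.09893401312434
red 3 [268. 234.] (2.0, 0.0) [0.53039222 0.27496758 0.042     ] [0.53039222 0.27496758 0.042     ]
cup 473 [389.76109937 136.66596195] (24.0, 23.0) [ 0.80237231 -0.06414804  0.03      ] [ 0.80136    -0.06619041  0.03      ]
```

View pics/c.png

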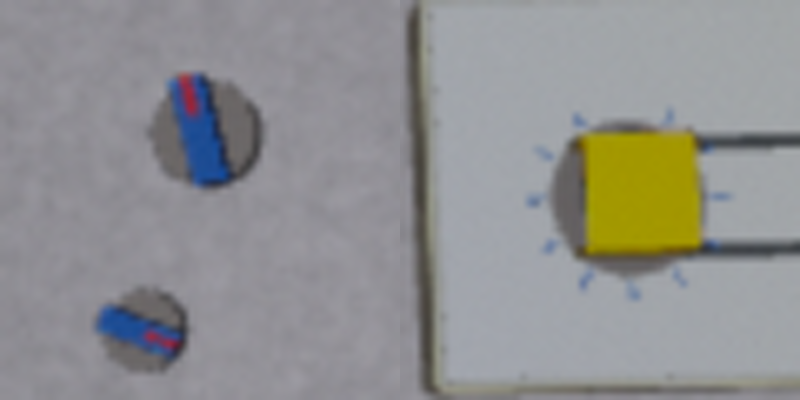

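The knob's mark end points along about +14° from world x, and the knob centre is near (0.517, 0.270). I'll move over the knob for a wrist view on the way to the lever.

Emit:
step_arm --moves '[{"dp": [-39, -24, -6], "fingers": 0}, {"dp": [-39, -24, -6], "fingers": 0}, {"dp": [-39, -24, -6], "fingers": 0}, {"dp": [-39, -24, -6], "fingers": 0}, {"dp": [-39, -24, -6], "fingers": 0}]'

```text
validation failed for argument at $.mo...
```

Emit:
step_arm --moves '[{"dp": [-39, -24, 0], "fingers": 0}, {"dp": [-39, -24, 0], "fingers": 0}, {"dp": [-39, -24, 0], "fingers": 0}, {"dp": [-39, -24, 0], "fingers": 0}, {"dp": [-39, -24, 0], "fingers": 0}]'

```text
validation failed for argument at $.mo...
```

Emit:
step_arm --moves '[{"dr": [0, 0, -0.18], "fingers": 0}, {"dr": [0, 0, -0.18], "fingers": 0}, {"dr": [0, 0, -0.18], "fingers": 0}, {"dr": [0, 0, 0], "fingers": 0}, {"dr": [0, 0, 0], "fingers": 0}]'

```text
validation failed for argument at $.mo...
```

```bash
python3 - <<'E'
from h import *
im,m=pic('wrist','w1.png');o=env.get_obs();print(o['tool_pos'],o['tool_rot'],o['qpos'],m, -np.array(m['R']).T@m['t'])
E
```

```text
[0.19932956 0.61834954 0.221901  ] [-1.79934853e+02  4.09238766e-03  1.62138593e+02] [-71.32802952  18.42244605  -4.01640194  83.14625246   1.2948172
  78.54163889  -3.2593425 ] {'fx': 309.21627852616825, 'fy': 309.21627852616825, 'cx': 321.29738785026956, 'cy': 203.60709151466594, 'R': array([[ 0.30685862,  0.95175186, -0.00248495],
       [ 0.92433172, -0.2973937 ,  0.23909799],
       [ 0.22682295, -0.0756662 , -0.97099226]]), 't': array([-0.64868137, -0.02817584,  0.39047445])} [0.13652873 0.6385501  0.38427252]
```

View pics/w1.png

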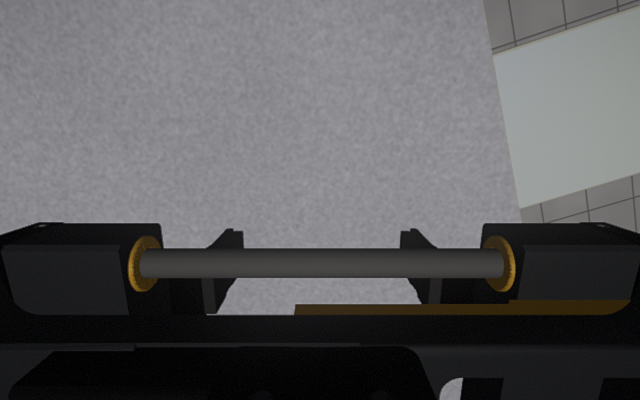

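The wrist camera can see the ground under the tool when it is high. I'll resend the moves with every field filled in.

Emit:
step_arm --moves '[{"dp": [-39, -24, -6], "dr": [0, 0, 0], "fingers": 0}, {"dp": [-39, -24, -6], "dr": [0, 0, 0], "fingers": 0}, {"dp": [-39, -24, -6], "dr": [0, 0, 0], "fingers": 0}, {"dp": [-39, -24, -6], "dr": [0, 0, 0], "fingers": 0}, {"dp": [-39, -24, -6], "dr": [0, 0, 0], "fingers": 0}]' --squeeze 20

```text
time_s: 0.82
tool_pos: [0.349, 0.4433, 0.2527]
tool_rot: [180.0, 0.0, 162.1]
force: [0.1, -0.3, -0.0]
grip_width: 0.0869
grasp_force: 0.0
```

Emit:
step_arm --moves '[{"dp": [-39, -24, -6], "dr": [0, 0, 0], "fingers": 0}, {"dp": [-39, -24, -6], "dr": [0, 0, 0], "fingers": 0}, {"dp": [-39, -24, -6], "dr": [0, 0, 0], "fingers": 0}, {"dp": [-39, -24, 0], "dr": [0, 0, 0], "fingers": 0}, {"dp": [-39, -24, 0], "dr": [0, 0, 0], "fingers": 0}]'

```text
time_s: 1.45
tool_pos: [0.4978, 0.2694, 0.2706]
tool_rot: [180.0, 0.0, 162.1]
force: [0.1, -0.4, -0.7]
grip_width: 0.087
grasp_force: 0.0
```

Emit:
step_arm --moves '[{"dp": [0, 0, 0], "dr": [0, 0, -0.18], "fingers": 0}, {"dp": [0, 0, 0], "dr": [0, 0, -0.18], "fingers": 0}, {"dp": [0, 0, 0], "dr": [0, 0, -0.18], "fingers": 0}, {"dp": [0, 0, 0], "dr": [0, 0, 0], "fingers": 0}, {"dp": [0, 0, 0], "dr": [0, 0, 0], "fingers": 0}]'

```text
time_s: 2.08
tool_pos: [0.4969, 0.2706, 0.2705]
tool_rot: [180.0, -0.0, -167.1]
force: [-0.1, 0.1, -0.9]
grip_width: 0.087
grasp_force: 0.0
```

```bash
cat >> h.py <<'E'
def masks(im):
    h=cv2.cvtColor(im,cv2.COLOR_RGB2HSV); H=h[...,0].astype(int)
    red=((H<8)|(H>172))&(h[...,1]>130)&(h[...,2]>70)
    blue=(abs(H-112)<14)&(h[...,1]>110)&(h[...,2]>50)
    return red,blue
def big(mask):
    n,l,s,c=cv2.connectedComponentsWithStats(mask.astype(np.uint8))
    return [(l==i,s[i]) for i in np.argsort(-s[:,4]) if i][:4]
E
python3 - <<'E'
from h import *
im,m=pic('wrist','w2.png');o=env.get_obs();print(o['time_s'],o['tool_pos'],o['tool_rot'],o['qpos'])
r,b=masks(im)
for k,s in big(r|b): print(s,ray(m,s[0]+s[2]/2,s[1]+s[3]/2,.042),(k&r).sum())
E
```

```text
2.125 [0.49694722 0.27061589 0.27055497] [ 1.79996910e+02  5.65001468e-04 -1.67057238e+02] [-41.91552062   6.87723142  11.73344524  91.66679338  -1.41327573
  81.59940607  72.88505629]
[313 178  11  34 321] [0.51590844 0.27133109 0.042     ] 23
[338 128  25  21 189] [0.43728302 0.29413002 0.042     ] 19
[ 79 160   5   2   5] [ 0.53987951 -0.02946639  0.042     ] 0
[ 50 122   1   5   5] [ 0.50308809 -0.06843215  0.042     ] 0
```

View pics/w2.png

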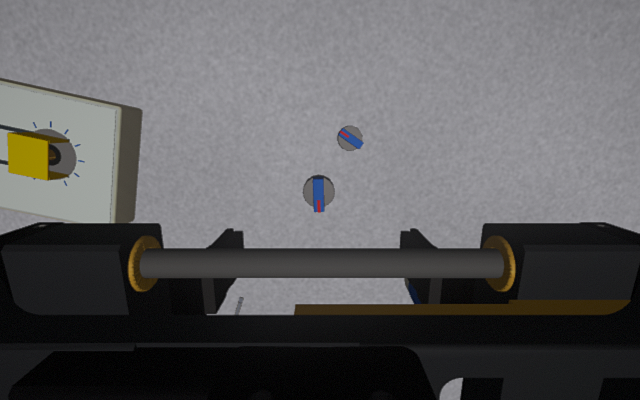

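The knob is centred at about (318,193) with its bar along the image columns and the red mark at the bottom, at world (0.516, 0.271). Next is the lever.

Emit:
step_arm --moves '[{"dp": [7.5, -49.6, 0], "dr": [0, 0, 0], "fingers": 1}, {"dp": [7.5, -49.6, 0], "dr": [0, 0, 0], "fingers": 1}, {"dp": [7.5, -49.6, 0], "dr": [0, 0, 0], "fingers": 1}, {"dp": [7.5, -49.6, 0], "dr": [0, 0, 0], "fingers": 1}, {"dp": [7.5, -49.6, 0], "dr": [0, 0, 0], "fingers": 1}]'

```text
time_s: 2.75
tool_pos: [0.5165, 0.019, 0.2707]
tool_rot: [180.0, 0.0, -167.0]
force: [1.2, -0.8, -0.2]
grip_width: 0.0452
grasp_force: 0.0
```

Emit:
step_arm --moves '[{"dp": [7.5, -49.6, 0], "dr": [0, 0, 0.1], "fingers": 1}, {"dp": [12, -49, 0], "dr": [0, 0, 0.1], "fingers": 1}, {"dp": [17, -48, 0], "dr": [0, 0, 0], "fingers": 1}, {"dp": [17, -48, 0], "dr": [0, 0, 0], "fingers": 1}, {"dp": [17, -48, 0], "dr": [0, 0, 0], "fingers": 1}]'

```text
time_s: 3.38
tool_pos: [0.4673, -0.2264, 0.2707]
tool_rot: [180.0, 0.0, -178.5]
force: [0.2, -0.4, 0.3]
grip_width: 0.0021
grasp_force: 0.0
```

Emit:
step_arm --moves '[{"dp": [0, 0, 10], "dr": [0, 0, 0], "fingers": 1}, {"dp": [0, 0, 10], "dr": [0, 0, 0], "fingers": 1}, {"dp": [0, 0, 10], "dr": [0, 0, 0], "fingers": 1}, {"dp": [0, 0, 0], "dr": [0, 0, 0], "fingers": 1}, {"dp": [0, 0, 0], "dr": [0, 0, 0], "fingers": 1}]'

```text
time_s: 4.0
tool_pos: [0.4684, -0.2244, 0.2406]
tool_rot: [-180.0, 0.0, -178.3]
force: [0.5, -1.1, 0.6]
grip_width: 0.0004
grasp_force: 0.0
```

```bash
python3 - <<'E'
from h import *
im,m=pic('wrist','w3.png');o=env.get_obs();print(o['time_s'],o['tool_pos'],o['tool_rot'],o['qpos'])
r,b=masks(im)
for k,s in big(r): v,u=np.nonzero(k);print(s,ray(m,u.mean(),v.mean(),.101))
E
```

```text
4.05 [ 0.46835341 -0.22461677  0.24083532] [-1.79990791e+02  2.83400571e-02 -1.78336697e+02] [-13.97115308   1.19855633  37.53472703 101.17933869  -0.75076302
  77.84162126 115.37857097]
```

View pics/w3.png

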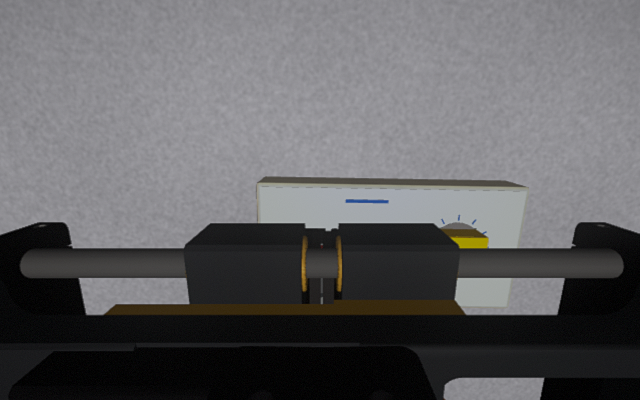

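The red pad is hidden behind the fingers here and the tool x ended up short at 0.468. The top-view pad estimate agrees with the guard-to-lever spacing (0.170 m in y), so I'll use (0.532, -0.229).

Emit:
step_arm --moves '[{"dp": [-32, -3, 0], "dr": [0, 0, 0], "fingers": 1}, {"dp": [-32, -3, 0], "dr": [0, 0, 0], "fingers": 1}, {"dp": [0, 0, 40], "dr": [0, 0, 0], "fingers": 1}, {"dp": [0, 0, 40], "dr": [0, 0, 0], "fingers": 1}, {"dp": [0, 0, 35], "dr": [0, 0, 0], "fingers": 1}]'

```text
time_s: 4.68
tool_pos: [0.5324, -0.2289, 0.1245]
tool_rot: [-180.0, 0.0, -178.4]
force: [-0.1, 0.2, -0.3]
grip_width: 0.0005
grasp_force: 0.0
```

Emit:
step_arm --moves '[{"dp": [0, 0, 8], "dr": [0, 0, 0], "fingers": 1}, {"dp": [0, 0, 8], "dr": [0, 0, 0], "fingers": 1}, {"dp": [0, 0, 8], "dr": [0, 0, 0], "fingers": 1}, {"dp": [0, 0, 4], "dr": [0, 0, 0], "fingers": 1}, {"dp": [0, 0, 0], "dr": [0, 0, 0], "fingers": 1}]'

```text
time_s: 5.3
tool_pos: [0.5324, -0.2293, 0.0979]
tool_rot: [-180.0, 0.0, -178.4]
force: [-0.0, -0.4, 0.5]
grip_width: 0.0003
grasp_force: 0.3
```

```bash
python3 - <<'E'
from h import *
pic('side','s1.png')
im=cv2.imread('pics/s1.png');cv2.imwrite('pics/s1c.png',cv2.resize(im[100:230,320:480],(750,600),interpolation=2))
print(env.get_obs())
E
```

```text
{'time_s': 5.35, 'qpos': array([-10.66477048,  17.42092407,  36.8111059 , 103.14194619,
       -11.61736725,  63.17987894, 121.77179319]), 'joint_velocities': array([-0.1340315 , -0.18747269,  0.01354142, -0.12505744,  0.04179815,
        0.0430532 , -0.10242613]), 'effort': array([-2.36321002e-02, -3.73861814e+01,  5.71397513e+00, -2.73672134e+01,
        6.46674167e-02,  1.15435075e-01,  1.29580087e-03]), 'tool_pos': array([ 0.53250068, -0.22925999,  0.09798055]), 'tool_rot': array([-1.79992073e+02,  5.83356315e-02, -1.78382259e+02]), 'force': array([-0.30252003, -0.58580298, -0.04338496]), 'wrist_torque': array([-0.02944479,  0.01275862, -0.03838964]), 'grasp_force': 0.2712671321933158, 'grip_width': 0.00010943170678984947}
```

View pics/s1c.png

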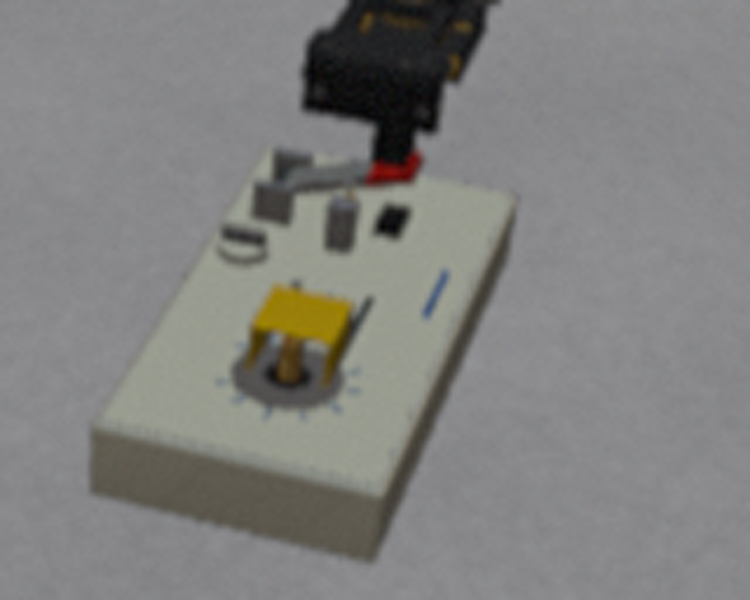

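The fingertips (crop ~(395,160)) are on the red pad, and the guard has started to slide. I'll press down to z ≈ 0.068, following the pad's small −x shift.

Emit:
step_arm --moves '[{"dp": [1, 0, 6], "dr": [0, 0, 0], "fingers": 1}, {"dp": [1, 0, 6], "dr": [0, 0, 0], "fingers": 1}, {"dp": [1, 0, 6], "dr": [0, 0, 0], "fingers": 1}, {"dp": [1, 0, 6], "dr": [0, 0, 0], "fingers": 1}, {"dp": [1, 0, 4], "dr": [0, 0, 0], "fingers": 1}]'

```text
time_s: 5.98
tool_pos: [0.5277, -0.2291, 0.0697]
tool_rot: [180.0, 0.1, -178.4]
force: [-4.3, 2.5, 21.3]
grip_width: 0.0005
grasp_force: 11.0
```

Emit:
step_arm --moves '[{"dp": [0, 0, 2], "dr": [0, 0, 0], "fingers": 1}, {"dp": [0, 0, 1], "dr": [0, 0, 0], "fingers": 1}, {"dp": [0, 0, 0], "dr": [0, 0, 0], "fingers": 1}, {"dp": [0, 0, 0], "dr": [0, 0, 0], "fingers": 1}, {"dp": [0, 0, 0], "dr": [0, 0, 0], "fingers": 1}]'

```text
time_s: 6.6
tool_pos: [0.5278, -0.2291, 0.0697]
tool_rot: [179.9, 0.1, -178.4]
force: [-6.4, 3.2, 22.6]
grip_width: 0.0004
grasp_force: 10.8
```

Emit:
step_arm --moves '[{"dp": [0, 0, -6], "dr": [0, 0, 0], "fingers": 1}, {"dp": [0, 0, -20], "dr": [0, 0, 0], "fingers": 1}, {"dp": [0, 0, -40], "dr": [0, 0, 0], "fingers": 1}, {"dp": [0, 0, -50], "dr": [0, 0, 0], "fingers": 0}, {"dp": [0, 45, -50], "dr": [0, 0, 0], "fingers": 0}]'

```text
time_s: 7.22
tool_pos: [0.525, -0.191, 0.2315]
tool_rot: [-179.8, 0.0, -178.8]
force: [0.7, 1.9, -0.2]
grip_width: 0.0127
grasp_force: 0.0
```

Emit:
step_arm --moves '[{"dp": [-8, 45, -10], "dr": [0, 0, 0], "fingers": 0}, {"dp": [-8, 45, 0], "dr": [0, 0, 0], "fingers": 0}, {"dp": [-8, 35, 0], "dr": [0, 0, 0], "fingers": 0}, {"dp": [0, 0, 0], "dr": [0, 0, 0], "fingers": 0}, {"dp": [0, 0, 0], "dr": [0, 0, 0], "fingers": 0}]'

```text
time_s: 7.85
tool_pos: [0.5462, -0.0629, 0.2394]
tool_rot: [-180.0, -0.0, -178.4]
force: [-0.0, 0.1, -1.1]
grip_width: 0.0622
grasp_force: 0.0
```

```bash
python3 - <<'E'
from h import *
im,m=pic('wrist','w4.png');o=env.get_obs();print(o['time_s'],o['tool_pos'],o['tool_rot'],o['qpos'])
u,v=proj(m,[.54,-.06,.077]);print(u,v)
u,v=int(u),int(v);c=im[v-30:v+30,u-40:u+40];cv2.imwrite('pics/w4c.png',cv2.cvtColor(np.vstack([cv2.resize(im[100:260],(640,160)),cv2.resize(c,(640,430),interpolation=cv2.INTER_NEAREST)]),4))
E
```

```text
7.9 [ 0.54611687 -0.06346539  0.23934485] [-1.79959576e+02  7.96897068e-03 -1.78498254e+02] [-25.45288884   5.73376252  31.61377383  97.22097953  -3.03035602
  77.89489704  98.16985027]
324.3820661630409 185.40070128737617
```

View pics/w4c.png

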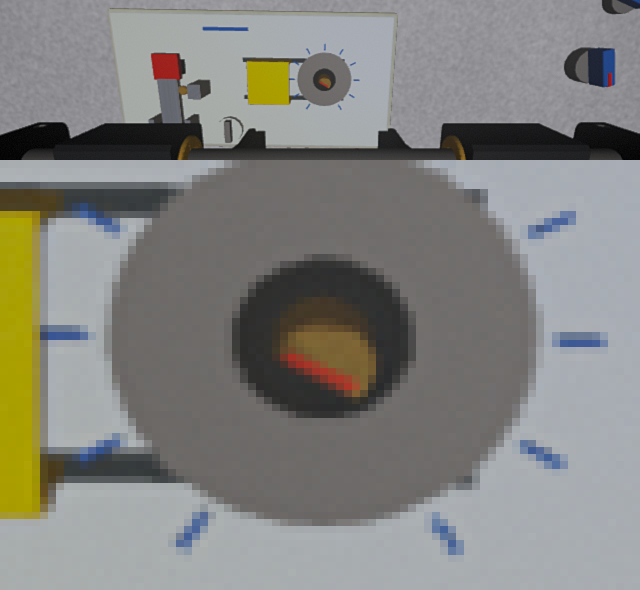

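The guard is off. The spindle sits in the dial hole at about (324,183) in the full frame. Its red flat line tilts about 22° in the image and faces down-left, so the flat's heading is about −22°. I'll turn the tool to yaw 158° and measure from there.

Emit:
step_arm --moves '[{"dp": [0, 0, 0], "dr": [0, 0, 0.14], "fingers": 0}, {"dp": [0, 0, 0], "dr": [0, 0, 0.14], "fingers": 0}, {"dp": [0, 0, 0], "dr": [0, 0, 0.13], "fingers": 0}, {"dp": [0, 0, 0], "dr": [0, 0, 0], "fingers": 0}, {"dp": [0, 0, 0], "dr": [0, 0, 0], "fingers": 0}]'

```text
time_s: 8.52
tool_pos: [0.5462, -0.0628, 0.2391]
tool_rot: [-180.0, 0.0, 158.2]
force: [-0.5, 0.2, 0.5]
grip_width: 0.087
grasp_force: 0.0
```

```bash
cat >> h.py <<'E'
def tool(o,P):
    y=np.radians(o['tool_rot'][2]); d=(np.atleast_2d(P)[:,:2]-o['tool_pos'][:2])
    return np.c_[d@[np.cos(y),np.sin(y)], d@[np.sin(y),-np.cos(y)]]
def ell(mask,m,o,z):
    c=max(cv2.findContours(mask.astype(np.uint8),0,1)[0],key=cv2.contourArea)[:,0]
    W=np.array([ray(m,*p,z) for p in c]); T=tool(o,W).astype(np.float32); return cv2.fitEllipse(T*1000)
E
cat > spin.py <<'E'
from h import *
for i in range(2):
    o=env.get_obs();im,m=pic('wrist','w5.png' if i==0 else None)
    u,v=map(int,proj(m,[.54,-.06,.077])); S=8
    x0,y0=u-40,v-30
    c=cv2.resize(im[y0:v+30,x0:u+40],None,fx=S,fy=S,interpolation=cv2.INTER_CUBIC)
    h=cv2.cvtColor(c,cv2.COLOR_RGB2HSV);H=h[...,0].astype(int)
    px=lambda a:(np.asarray(a)+.5)/S-.5+[x0,y0]
    red=((H<7)|(H>172))&(h[...,1]>150)&(h[...,2]>120)
    k=big(red)[0][0];vv,uu=np.nonzero(k);L=tool(o,[ray(m,*p,.077) for p in px(np.c_[uu,vv])])*1000
    w,V=np.linalg.eigh(np.cov(L.T));a=V[:,1];print('line mid',L.mean(0),'normal deg',np.degrees(np.arctan2(a[0],-a[1])),'len',4*np.sqrt(w*.75))
    g=c.max(2); sat=h[...,1]
    br=(sat>90)&(g>95); br=big(br)[0][0]
    vv,uu=np.nonzero(br);B=tool(o,[ray(m,*p,.077) for p in px(np.c_[uu,vv])])*1000
    n=np.array([a[1],-a[0]]); n=n*np.sign((L.mean(0)-B.mean(0))@n)
    print('brass range along flat',np.percentile(B@a,[.5,99.5]),'normal',np.percentile(B@n,[.5,99.5]),'a',a,'n',n)
    f=(sat<35)&(g>90)&(g<150)
    cc=[q for q in cv2.findContours(f.astype(np.uint8),0,1)[0] if cv2.contourArea(q)>40000]
    for q in cc:
        q=cv2.convexHull(q)[:,0]; T=tool(o,[ray(m,*p,.051) for p in px(q)])*1000; print('dial',cv2.fitEllipse(T.astype(np.float32)))
    d=(g<60); d=big(d)[0][0]; q=cv2.convexHull(np.argwhere(d|br)[:,::-1].astype(np.int32))[:,0];T=tool(o,[ray(m,*p,.051) for p in px(q)])*1000; print('hole',cv2.fitEllipse(T.astype(np.float32)))
print(o['tool_pos'],o['tool_rot'])
E
python3 spin.py
```

```text
line mid [ 7.86074892 -1.11580105] normal deg -173.14138787545045 len [1.49605412 9.59266911]
brass range along flat [-43.24088563 -25.82488892] normal [-29.60417826   2.80971532] a [-0.11941968  0.99284386] n [0.99284386 0.11941968]
dial ((2.9839701652526855, -11.465855598449707), (66.1904296875, 88.17643737792969), 154.44920349121094)
hole ((-5.9886980056762695, -25.054399490356445), (41.986568450927734, 80.81475067138672), 148.5115203857422)
line mid [ 7.79560438 -1.44899831] normal deg -173.5028642860385 len [1.4855013  9.64474538]
brass range along flat [-44.39060011 -26.37532179] normal [-29.44505898   4.22766977] a [-0.11315354  0.99357751] n [0.99357751 0.11315354]
dial ((2.956484079360962, -11.831446647644043), (66.46344757080078, 88.7073745727539), 155.8459014892578)
hole ((-5.794153213500977, -26.163341522216797), (43.51264190673828, 81.82804870605469), 150.0162811279297)
[ 0.54628216 -0.06253258  0.23908923] [-1.79999375e+02  6.61925340e-03  1.58162647e+02]
```

The line fit is steady, but the angle needs a closer look. I'll drop lower with the spindle ahead of the fingers, and use the same relative view for the knob later so calibration bias cancels.

Emit:
step_arm --moves '[{"dp": [-25, 0, 30], "dr": [0, 0, 0], "fingers": 0}, {"dp": [-25, 0, 30], "dr": [0, 0, 0], "fingers": 0}, {"dp": [0, 0, 30], "dr": [0, 0, 0], "fingers": 0}, {"dp": [0, 0, 19], "dr": [0, 0, 0.08], "fingers": 0}, {"dp": [0, 0, 0], "dr": [0, 0, 0], "fingers": 0}]'

```text
time_s: 9.25
tool_pos: [0.5915, -0.0804, 0.1283]
tool_rot: [-179.9, -0.2, 153.6]
force: [-0.4, -1.0, 0.6]
grip_width: 0.0872
grasp_force: 0.0
```

```bash
cat > spin.py <<'E'
from h import *
import sys
def crop(im,u,v,r,S=8):
    x0,y0=u-r,v-r
    return cv2.resize(im[y0:v+r,x0:u+r],None,fx=S,fy=S,interpolation=cv2.INTER_CUBIC),(lambda a:(np.asarray(a)+.5)/S-.5+[x0,y0])
def axes(L):
    w,V=np.linalg.eigh(np.cov(L.T));a=V[:,1];a=a*np.sign(a[1]);return a,2*np.sqrt(3*w)
def spin(o,im,m,save=None):
    u,v=map(int,np.round(proj(m,[.537,-.0615,.077])))
    c,px=crop(im,u,v,16)
    if save: cv2.imwrite(save,cv2.cvtColor(c,4))
    h=cv2.cvtColor(c,cv2.COLOR_RGB2HSV);H=h[...,0].astype(int)
    red=((H<7)|(H>172))&(h[...,1]>150)&(h[...,2]>120)
    vv,uu=np.nonzero(big(red)[0][0]);L=tool(o,[ray(m,*p,.077) for p in px(np.c_[uu,vv])])*1000
    a,w=axes(L);n=np.array([-a[1],a[0]])
    print('line',L.mean(0),w,'turn deg',np.degrees(np.arctan2(-a[0],a[1])))
    br=big((h[...,1]>70)&(c.max(2)>105))[0][0]
    vv,uu=np.nonzero(br);B=tool(o,[ray(m,*p,.077) for p in px(np.c_[uu,vv])])*1000
    print('brass along',np.percentile(B@a,[.3,99.7]),'normal',np.percentile(B@n,[.3,99.7]),'line n',L.mean(0)@n)
if __name__=='__main__':
    for i in range(3):
        o=env.get_obs();im,m=pic('wrist','w6.png');spin(o,im,m,'pics/w6c.png')
    print(o['time_s'],o['tool_pos'],o['tool_rot'])
E
python3 spin.py
```

```text
line [56.12239626 -5.97664103] [ 1.46720883 10.30230919] turn deg 0.6955980558940856
brass along [-12.19195801  -0.29840133] normal [-62.92853518 -55.16739391] line n -56.0457028501784
line [57.07639522 -6.23241293] [ 1.51770022 10.36702452] turn deg 1.8117431957436545
brass along [-13.60223158  -1.73502569] normal [-63.68819241 -55.90949628] line n -56.850821254402305
line [57.72958738 -6.64011763] [1.42626033 9.97373129] turn deg 0.2457530295369534
brass along [-12.13350482  -0.35339935] normal [-64.47228255 -56.71887464] line n -57.70057564262279
9.35 [ 0.59316949 -0.08061515  0.13070249] [1.79986987e+02 4.38146749e-02 1.53647686e+02]
```

View pics/w6c.png

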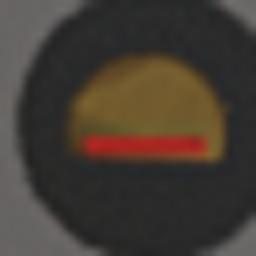

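The crop shows the D-shaped brass tip with its red flat line level along the image, at crop (143,146), so the tool yaw now nearly matches. I'll repeat the measurement once the arm has settled.

```bash
python3 spin.py
```

```text
line [57.95723049 -6.60785651] [ 1.53702015 10.04846899] turn deg 0.7400147258100025
brass along [-12.91482423  -1.08559755] normal [-64.76705317 -56.95408076] line n -57.8670538042951
line [58.10383647 -6.69784914] [ 1.533925   10.25622224] turn deg 1.7523260077751008
brass along [-14.05623329  -2.28171987] normal [-64.71760235 -56.97852311] line n -57.87185008546165
line [58.04023802 -6.83827802] [ 1.52491108 10.07261635] turn deg 2.3534612852539794
brass along [-14.79079399  -2.95379071] normal [-64.58920786 -56.8221312 ] line n -57.71047417542458
9.5 [ 0.59359746 -0.08054688  0.13134785] [1.79931136e+02 1.10228625e-01 1.53602426e+02]
```

Emit:
step_arm --moves '[{"dp": [10, 14, -50], "dr": [0, 0, 0], "fingers": 0}, {"dp": [24, 31, -40], "dr": [0, 0, 0], "fingers": 0}, {"dp": [32, 42, -20], "dr": [0, 0, 0], "fingers": 0}, {"dp": [34, 45, 0], "dr": [0, 0, 0], "fingers": 0}, {"dp": [34, 45, 0], "dr": [0, 0, 0], "fingers": 0}]'

```text
time_s: 10.18
tool_pos: [0.5517, 0.1394, 0.2415]
tool_rot: [179.9, 0.1, 153.6]
force: [0.3, 1.2, -0.5]
grip_width: 0.0868
grasp_force: 0.0
```

Emit:
step_arm --moves '[{"dp": [34, 45, 0], "dr": [0, 0, 0], "fingers": 0}, {"dp": [34, 45, 0], "dr": [0, 0, -0.17], "fingers": 0}, {"dp": [0, 0, 0], "dr": [0, 0, -0.18], "fingers": 0}, {"dp": [0, 0, 0], "dr": [0, 0, -0.18], "fingers": 0}, {"dp": [0, 0, 0], "dr": [0, 0, -0.16], "fingers": 0}]'

```text
time_s: 10.8
tool_pos: [0.531, 0.2487, 0.2408]
tool_rot: [180.0, 0.1, -166.6]
force: [-0.0, 0.2, -0.8]
grip_width: 0.0869
grasp_force: 0.0
```

```bash
cat > knob.py <<'E'
from spin import *
def knob(o,im,m):
    r,b=masks(im); k=[(q,s) for q,s in big(r|b) if s[4]>150]
    k=max(k,key=lambda t:t[1][4])[1]; u,v=k[0]+k[2]//2,k[1]+k[3]//2
    c,px=crop(im,u,v,32); r,b=masks(c); M=big(r|b)[0][0]
    vv,uu=np.nonzero(M); q=cv2.minAreaRect(np.c_[uu,vv].astype(np.float32)); 
    B=tool(o,[ray(m,*p,.042) for p in px(np.c_[uu,vv])])*1000; a,_=axes(B[:,::-1]); a=a[::-1]
    n=np.array([-a[1],a[0]])
    print('bar dir in tool',a,'turn deg',np.degrees(np.arctan2(a[1],a[0])),'mean',B.mean(0),'along',np.percentile(B@a,[.2,99.8]),'across',np.percentile(B@n,[.5,99.5]))
    vv,uu=np.nonzero(r&M);print('red',len(vv)/64,(tool(o,[ray(m,*p,.042) for p in px(np.c_[uu,vv])])*1000).mean(0))
if __name__=='__main__':
    for i in range(3):
        o=env.get_obs();im,m=pic('wrist','w7.png');knob(o,im,m)
    print(o['time_s'],o['tool_pos'],o['tool_rot'],o['qpos'])
    im=cv2.cvtColor(cv2.imread('pics/top0.png'),4);m=env.camera_model('top');r,b=masks(im)
    for k,s in big(b): print(s,ray(m,s[0]+s[2]/2,s[1]+s[3]/2,.21))
E
python3 knob.py
```

```text
bar dir in tool [ 0.99983094 -0.01838742] turn deg -1.0535806558837837 mean [11.99637453 24.47406396] along [-12.86481437  30.85792297] across [17.85128578 31.62285919]Traceback (most recent call last):
  File "knob.py", line 13, in <module>
    o=env.get_obs();im,m=pic('wrist','w7.png');knob(o,im,m)
                                               ~~~~^^^^^^^^
  File "knob.py", line 10, in knob
    vv,uu=np.nonzero(r&M);print('red',len(vv)/64,(tool(o,[ray(m,*p,.042) for p in px(np.c_[uu,vv])])*1000).mean(0))
                                                  ~~~~^^^^^^^^^^^^^^^^^^^^^^^^^^^^^^^^^^^^^^^^^^^^^^
  File "h.py", line 21, in tool
    y=np.radians(o['tool_rot'][2]); d=(np.atleast_2d(P)[:,:2]-o['tool_pos'][:2])
                                       ~~~~~~~~~~~~~~~~~~~~~~^~~~~~~~~~~~~~~~~~
ValueError: operands could not be broadcast together with shapes (1,0) (2,)
```

```bash
sed -i "/print('red'/d" knob.py; python3 knob.py
```

```text
bar dir in tool [ 0.99973771 -0.02290206] turn deg -1.3123058343073968 mean [12.03407264 24.77453218] along [-13.06839523  30.78383978] across [18.16385673 31.99947443]
bar dir in tool [ 0.99959995 -0.02828327] turn deg -1.6207280787360978 mean [12.19754603 24.65584179] along [-13.02423404  30.67503288] across [18.10420059 31.96219412]
bar dir in tool [ 0.99948955 -0.03194747] turn deg -1.8307669204903798 mean [12.23517584 24.66262972] along [-13.05632245  30.64327578] across [18.1784887  31.97685407]
10.95 [0.53110182 0.24850494 0.24068851] [ 1.79972415e+02  6.01085725e-02 -1.67070884e+02] [-44.46432462  10.13950523  19.20193818  91.81181415  -3.40081677
  78.55688468  78.06004491]
[167 187  17  16 213] [0.60743559 0.46443148 0.21      ]
[266 231   9  17  77] [0.50395343 0.2464114  0.21      ]
[255 266  12   8  39] [0.43731714 0.26653976 0.21      ]
[429 249  17   2  19] [ 0.47676651 -0.12398474  0.21      ]
```

The bar measures 43.7 × 13.8 mm, which fits, and the knob centre is near (0.516, 0.270) with heading about 14.7°. The bottle is at (0.607, 0.464), which leaves enough clearance. I'll take one close look with the same relative view as the spindle.

Emit:
step_arm --moves '[{"dp": [-26, 15, 40], "dr": [0, 0, -0.03], "fingers": 0}, {"dp": [-26, 15, 40], "dr": [0, 0, 0], "fingers": 0}, {"dp": [0, 0, 40], "dr": [0, 0, 0], "fingers": 0}, {"dp": [0, 0, 23], "dr": [0, 0, 0], "fingers": 0}, {"dp": [0, 0, 0], "dr": [0, 0, 0], "fingers": 0}]'

```text
time_s: 11.62
tool_pos: [0.5727, 0.2895, 0.0949]
tool_rot: [-179.9, -0.2, -165.3]
force: [-0.0, -0.8, 0.7]
grip_width: 0.0871
grasp_force: 0.0
```

Emit:
step_arm --moves '[{"dp": [0, 0, 0], "dr": [0, 0, 0], "fingers": 0}, {"dp": [0, 0, 0], "dr": [0, 0, 0], "fingers": 0}, {"dp": [0, 0, 0], "dr": [0, 0, 0], "fingers": 0}, {"dp": [0, 0, 0], "dr": [0, 0, 0], "fingers": 0}, {"dp": [0, 0, 0], "dr": [0, 0, 0], "fingers": 0}]'

```text
time_s: 12.25
tool_pos: [0.5742, 0.2902, 0.0972]
tool_rot: [180.0, 0.0, -165.2]
force: [0.0, -0.0, 0.7]
grip_width: 0.0872
grasp_force: 0.0
```

```bash
python3 knob.py; python3 -c "
import cv2;im=cv2.imread('pics/w7.png');cv2.imwrite('pics/w7c.png',cv2.resize(im[70:210,230:410],(720,560),interpolation=2))"
```

```text
bar dir in tool [0.99999308 0.00371894] turn deg 0.2130798803608735 mean [62.66229578 -3.85207126] along [38.76602143 81.60149494] across [-10.76185585   2.5801042 ]
bar dir in tool [0.99998933 0.00462005] turn deg 0.2647105935563516 mean [62.63593943 -3.82625329] along [38.75199963 81.56307344] across [-10.78617954   2.54930854]
bar dir in tool [0.99998905 0.0046789 ] turn deg 0.2680823142439926 mean [62.67632441 -3.80036018] along [38.78261516 81.57876808] across [-10.76030537   2.57854306]
12.35 [0.57413995 0.29014603 0.09707045] [ 1.79997581e+02  3.81342844e-03 -1.65206436e+02] [-43.37780317  22.86028276  17.89596859  93.23496104  -7.56496471
  65.09192561  81.1870341 ]
[167 187  17  16 213] [0.60743559 0.46443148 0.21      ]
[266 231   9  17  77] [0.50395343 0.2464114  0.21      ]
[255 266  12   8  39] [0.43731714 0.26653976 0.21      ]
[429 249  17   2  19] [ 0.47676651 -0.12398474  0.21      ]
```

View pics/w7c.png

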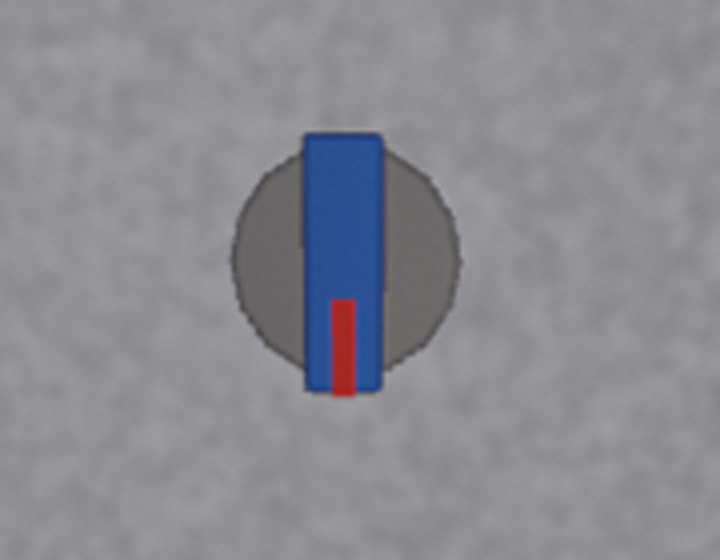

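The close view shows the knob centred with its bar vertical and the red mark at the bottom (tool −x), at tool offset (60.2, −3.8) mm with a turn of only 0.3°. I'll go in and grasp it.

Emit:
step_arm --moves '[{"dp": [30, -2, 0], "dr": [0, 0, 0], "fingers": 0}, {"dp": [30, -2, 0], "dr": [0, 0, 0.005], "fingers": 0}, {"dp": [0, 0, 25], "dr": [0, 0, 0], "fingers": 0}, {"dp": [0, 0, 25], "dr": [0, 0, 0], "fingers": 0}, {"dp": [0, 0, 15], "dr": [0, 0, 0], "fingers": 0}]' --squeeze 50

```text
time_s: 13.02
tool_pos: [0.5165, 0.2707, 0.0309]
tool_rot: [-180.0, -0.1, -165.5]
force: [-0.3, 0.1, -0.3]
grip_width: 0.0867
grasp_force: 0.0
```

Emit:
step_arm --moves '[{"dp": [0, 0, 9], "dr": [0, 0, 0], "fingers": 0}, {"dp": [0, 0, 0], "dr": [0, 0, 0], "fingers": 0}, {"dp": [0, 0, 0], "dr": [0, 0, 0], "fingers": 0.5}, {"dp": [0, 0, 0], "dr": [0, 0, 0], "fingers": 0.6}, {"dp": [0, 0, 0], "dr": [0, 0, 0], "fingers": 0.7}]'

```text
time_s: 13.65
tool_pos: [0.5174, 0.2712, 0.0235]
tool_rot: [180.0, 0.0, -165.5]
force: [0.1, -0.2, 0.1]
grip_width: 0.0651
grasp_force: 0.0
```

Emit:
step_arm --moves '[{"dp": [0, 0, 0], "dr": [0, 0, 0], "fingers": 0.8}, {"dp": [0, 0, 0], "dr": [0, 0, 0], "fingers": 1}, {"dp": [0, 0, 0], "dr": [0, 0, 0], "fingers": 1}, {"dp": [0, 0, 0], "dr": [0, 0, 0], "fingers": 1}, {"dp": [0, 0, 0], "dr": [0, 0, 0], "fingers": 1}]'

```text
time_s: 14.28
tool_pos: [0.5172, 0.2709, 0.023]
tool_rot: [-180.0, 0.0, -165.5]
force: [0.8, 0.6, -0.0]
grip_width: 0.015
grasp_force: 0.0
```

Emit:
step_arm --moves '[{"dp": [0, 0, 0], "dr": [0, 0, 0], "fingers": 1}, {"dp": [0, 0, 0], "dr": [0, 0, 0], "fingers": 1}, {"dp": [0, 0, 0], "dr": [0, 0, 0], "fingers": 1}, {"dp": [0, 0, -10], "dr": [0, 0, 0], "fingers": 1}, {"dp": [0, 0, -40], "dr": [0, 0, 0], "fingers": 1}]'

```text
time_s: 14.9
tool_pos: [0.5152, 0.2699, 0.0716]
tool_rot: [-179.9, -0.3, -165.5]
force: [0.7, 0.1, -0.4]
grip_width: 0.0134
grasp_force: 50.0
```

The grasp is firm at 13.4 mm and 50 N. Carrying it to above the spindle.

Emit:
step_arm --moves '[{"dp": [0, -6, -45], "dr": [0, 0, 0], "fingers": 1}, {"dp": [6, -36, -32], "dr": [0, 0, 0], "fingers": 1}, {"dp": [9, -48, -10], "dr": [0, 0, 0], "fingers": 1}, {"dp": [9, -48, 0], "dr": [0, 0, 0], "fingers": 1}, {"dp": [9, -48, 0], "dr": [0, 0, 0], "fingers": 1}]'

```text
time_s: 15.52
tool_pos: [0.532, 0.0811, 0.1611]
tool_rot: [180.0, 0.1, -165.5]
force: [0.4, -0.2, -0.5]
grip_width: 0.0139
grasp_force: 50.0
```

Emit:
step_arm --moves '[{"dp": [9, -48, 0], "dr": [0, 0, 0], "fingers": 1}, {"dp": [9, -48, 0], "dr": [0, 0, 0], "fingers": 1}, {"dp": [9, -32, 0], "dr": [0, 0, 0], "fingers": 1}, {"dp": [2, -12, 0], "dr": [0, 0, 0], "fingers": 1}, {"dp": [0, 0, 0], "dr": [0, 0, 0.142], "fingers": 1}]'

```text
time_s: 16.15
tool_pos: [0.539, -0.0604, 0.1604]
tool_rot: [180.0, 0.0, -173.9]
force: [-0.1, 0.8, -2.2]
grip_width: 0.0141
grasp_force: 50.0
```

Emit:
step_arm --moves '[{"dp": [0, 0, 0], "dr": [0, 0, 0.15], "fingers": 1}, {"dp": [0, 0, 0], "dr": [0, 0, 0.15], "fingers": 1}, {"dp": [0, 0, 0], "dr": [0, 0, 0.15], "fingers": 1}, {"dp": [0, 0, 0], "dr": [0, 0, 0.15], "fingers": 1}, {"dp": [0, 0, 0], "dr": [0, 0, 0], "fingers": 1}]'

```text
time_s: 16.77
tool_pos: [0.5391, -0.0585, 0.1602]
tool_rot: [180.0, -0.0, 152.2]
force: [-0.0, -0.3, -2.0]
grip_width: 0.0135
grasp_force: 50.0
```

```bash
cat > go.py <<'E'
from h import *
import sys
o=env.get_obs();T=np.array([[.5384,-.0604]]);print(o['time_s'],o['tool_pos'],o['tool_rot'],o['force'],o['grip_width'],'shift mm',tool(o,T)*1000)
E
python3 go.py; python3 go.py
```

```text
16.775 [ 0.53905076 -0.05853789  0.16018902] [ 1.79958345e+02 -9.40532116e-03  1.52209571e+02] [-0.01733965 -0.30467972 -1.98644832] 0.013501339976426593 shift mm [[-0.2924849  -1.95074212]]
16.775 [ 0.53905076 -0.05853789  0.16018902] [ 1.79958345e+02 -9.40532116e-03  1.52209571e+02] [-0.01733965 -0.30467972 -1.98644832] 0.013501339976426593 shift mm [[-0.2924849  -1.95074212]]
```

Emit:
step_arm --moves '[{"dp": [-0.3, -2, 20], "dr": [0, 0, 0.003], "fingers": 1}, {"dp": [0, 0, 20], "dr": [0, 0, 0], "fingers": 1}, {"dp": [0, 0, 14], "dr": [0, 0, 0], "fingers": 1}, {"dp": [0, 0, 0], "dr": [0, 0, 0], "fingers": 1}, {"dp": [0, 0, 0], "dr": [0, 0, 0], "fingers": 1}]'

```text
time_s: 17.4
tool_pos: [0.5387, -0.062, 0.1067]
tool_rot: [180.0, 0.1, 151.9]
force: [-0.4, -0.7, -0.1]
grip_width: 0.0133
grasp_force: 50.0
```

```bash
python3 go.py
```

```text
17.4 [ 0.53870264 -0.06195288  0.10666658] [1.79965646e+02 5.19189340e-02 1.51872539e+02] [-0.35374129 -0.73486475 -0.06742504] 0.013318796102189126 shift mm [[0.99897767 1.22681703]]
```

Emit:
step_arm --moves '[{"dp": [0, 0, 0], "dr": [0, 0, 0], "fingers": 1}, {"dp": [0, 0, 0], "dr": [0, 0, 0], "fingers": 1}, {"dp": [0, 0, 0], "dr": [0, 0, 0], "fingers": 1}, {"dp": [0, 0, 0], "dr": [0, 0, 0], "fingers": 1}, {"dp": [0, 0, 0], "dr": [0, 0, 0], "fingers": 1}]'

```text
time_s: 18.02
tool_pos: [0.5381, -0.0621, 0.106]
tool_rot: [180.0, 0.0, 151.8]
force: [-0.4, 0.2, -1.1]
grip_width: 0.0137
grasp_force: 50.0
```

```bash
python3 go.py
```

```text
18.025 [ 0.5381046  -0.06208904  0.10602636] [1.79997385e+02 2.98717777e-04 1.51824529e+02] [-0.37051591  0.16848115 -1.10111741] 0.013678309145316484 shift mm [[0.53712434 1.62837382]]
```

Emit:
step_arm --moves '[{"dp": [0.5, 1.6, 0], "dr": [0, 0, 0], "fingers": 1}, {"dp": [0, 0, 2], "dr": [0, 0, 0], "fingers": 1}, {"dp": [0, 0, 2], "dr": [0, 0, 0], "fingers": 1}, {"dp": [0, 0, 2], "dr": [0, 0, 0], "fingers": 1}, {"dp": [0, 0, 1], "dr": [0, 0, 0], "fingers": 1}]'

```text
time_s: 18.65
tool_pos: [0.5383, -0.0604, 0.0988]
tool_rot: [-180.0, -0.0, 151.8]
force: [-0.1, -0.6, -0.3]
grip_width: 0.0138
grasp_force: 50.0
```

Emit:
step_arm --moves '[{"dp": [0, 0, 1], "dr": [0, 0, 0], "fingers": 1}, {"dp": [0, 0, 1], "dr": [0, 0, 0], "fingers": 1}, {"dp": [0, 0, 1], "dr": [0, 0, 0], "fingers": 1}, {"dp": [0, 0, 0], "dr": [0, 0, 0], "fingers": 1}, {"dp": [0, 0, 0], "dr": [0, 0, 0], "fingers": 1}]'

```text
time_s: 19.27
tool_pos: [0.5385, -0.0604, 0.096]
tool_rot: [180.0, 0.0, 151.8]
force: [-0.3, -0.6, -1.4]
grip_width: 0.0138
grasp_force: 50.0
```

```bash
python3 go.py
```

```text
19.275 [ 0.53847262 -0.06042293  0.09603868] [1.79995389e+02 3.72627809e-03 1.51823499e+02] [-0.33443273 -0.59515176 -1.44058397] 0.01378181354379107 shift mm [[ 0.0748452  -0.01407778]]
```

The underside is now about 4 mm below the tip with no contact force, so the bore has taken the spindle. Continuing down.

Emit:
step_arm --moves '[{"dp": [0, 0, 2], "dr": [0, 0, 0], "fingers": 1}, {"dp": [0, 0, 2], "dr": [0, 0, 0], "fingers": 1}, {"dp": [0, 0, 2], "dr": [0, 0, 0], "fingers": 1}, {"dp": [0, 0, 2], "dr": [0, 0, 0], "fingers": 1}, {"dp": [0, 0, 2], "dr": [0, 0, 0], "fingers": 1}]'

```text
time_s: 19.9
tool_pos: [0.5384, -0.0604, 0.0858]
tool_rot: [180.0, -0.0, 151.8]
force: [0.4, -0.0, -1.2]
grip_width: 0.0137
grasp_force: 50.0
```

Emit:
step_arm --moves '[{"dp": [0, 0, 2], "dr": [0, 0, 0], "fingers": 1}, {"dp": [0, 0, 2], "dr": [0, 0, 0], "fingers": 1}, {"dp": [0, 0, 2], "dr": [0, 0, 0], "fingers": 1}, {"dp": [0, 0, 0], "dr": [0, 0, 0], "fingers": 1}, {"dp": [0, 0, 0], "dr": [0, 0, 0], "fingers": 1}]'

```text
time_s: 20.52
tool_pos: [0.5385, -0.0604, 0.0803]
tool_rot: [180.0, 0.0, 151.8]
force: [-2.1, 0.4, 4.7]
grip_width: 0.0131
grasp_force: 50.0
```

Emit:
step_arm --moves '[{"dp": [0, 0, 2], "dr": [0, 0, 0], "fingers": 1}, {"dp": [0, 0, 2], "dr": [0, 0, 0], "fingers": 1}, {"dp": [0, 0, 1], "dr": [0, 0, 0], "fingers": 1}, {"dp": [0, 0, 0], "dr": [0, 0, 0], "fingers": 1}, {"dp": [0, 0, 0], "dr": [0, 0, 0], "fingers": 1}]'

```text
time_s: 21.15
tool_pos: [0.5386, -0.0604, 0.0758]
tool_rot: [180.0, -0.0, 151.8]
force: [-4.1, 0.4, 9.6]
grip_width: 0.0141
grasp_force: 50.0
```

Emit:
step_arm --moves '[{"dp": [0, 0, 1], "dr": [0, 0, 0], "fingers": 1}, {"dp": [0, 0, 0], "dr": [0, 0, 0], "fingers": 1}, {"dp": [0, 0, 0], "dr": [0, 0, 0], "fingers": 1}, {"dp": [0, 0, 0], "dr": [0, 0, 0], "fingers": 1}, {"dp": [0, 0, 0], "dr": [0, 0, 0], "fingers": 1}]'

```text
time_s: 21.78
tool_pos: [0.5386, -0.0605, 0.0757]
tool_rot: [179.9, -0.0, 151.8]
force: [-5.2, 0.2, 15.0]
grip_width: 0.0137
grasp_force: 50.0
```

```bash
python3 - <<'E'
from h import *
im,m=pic('side','s2.png');c=cv2.imread('pics/s2.png');o=env.get_obs();print(o['tool_pos'],o['force'],o['grasp_force'],o['grip_width'],o['tool_rot'])
# lever pad: red blob height, ray crossed with the plane y=-.229
r,b=masks(im)
for k,s in big(r):
    v,u=np.nonzero(k); a=ray(m,u.mean(),v.mean(),.05);bb=ray(m,u.mean(),v.mean(),.15);t=(-.229-a[1])/(bb-a)[1];print(s,a+t*(bb-a))
E
```

```text
[ 0.53864343 -0.06046026  0.07571446] [-6.4220473   0.06039392 14.87438718] 50.0066864490509 0.013381892376827432 [ 1.79942447e+02 -1.42291101e-02  1.51814648e+02]
[215 210  33  18 274] [ 1.12496745 -0.229      -0.40040043]
[408 145   1   1   1] [ 0.5143993  -0.229       0.06461847]
```

The spindle is on its stop: force rose to 15 N with no further travel. The lever is still down and the grip is 50 N, so I'm handing in.

```bash
python3 -c "
from cell import env
print(env.sign_off())"
```

```text
the job is handed in; nothing more can be done
None
```

I handed the job in at about 22 s with the lever down and the knob held home on the spindle (50 N grip, about 15 N push, spindle at its stop); the sign-off call returned no verdict, so a pass isn't confirmed.

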